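# Fill the empty cells of a packing crate with small olive jars

## Task

Finish packing the crate: take the three small jars of olives that stand loose on the table and put one in each of the crate's three empty cells, upright on the cell's floor, so that every cell ends with exactly one small jar. Set the jars down gently, do not let them drop, and leave the larger jars, the oil bottles, the lids and the spoon where they are.

Things in the scene. Friction and masses are not known exactly. Their poses are not given: they have to be found in the camera images.
- jar_a: small closed glass jar of green olives with a green band and a flat brass-coloured lid: an upright round cylinder 52 mm across and 90 mm tall with straight sides, 0.14 to 0.28 kg. Origin: centre of its underside, z up along its axis; starts standing on the table, in a place that changes
- jar_b: small closed glass jar of green olives with a green band and a flat brass-coloured lid: an upright round cylinder 52 mm across and 90 mm tall with straight sides, 0.14 to 0.28 kg. Origin: centre of its underside, z up along its axis; starts standing on the table, in a place that changes
- jar_c: small closed glass jar of green olives with a green band and a flat brass-coloured lid: an upright round cylinder 52 mm across and 90 mm tall with straight sides, 0.14 to 0.28 kg. Origin: centre of its underside, z up along its axis; starts standing on the table, in a place that changes
- jar_d: small closed glass jar of green olives with a green band and a flat brass-coloured lid: an upright round cylinder 52 mm across and 90 mm tall with straight sides, 0.14 to 0.28 kg. Origin: centre of its underside, z up along its axis; starts standing in one of the crate's cells
- jar_e: small closed glass jar of green olives with a green band and a flat brass-coloured lid: an upright round cylinder 52 mm across and 90 mm tall with straight sides, 0.14 to 0.28 kg. Origin: centre of its underside, z up along its axis; starts standing in one of the crate's cells
- jar_f: small closed glass jar of green olives with a green band and a flat brass-coloured lid: an upright round cylinder 52 mm across and 90 mm tall with straight sides, 0.14 to 0.28 kg. Origin: centre of its underside, z up along its axis; starts standing in one of the crate's cells
- crate: low wooden packing tray, 194 x 278 mm, rim 42 mm high, fixed to the table; it holds six square cells, 2 along its x by 3 along its y, 86 mm between centres. Origin: centre of its underside on the table; x its short side, y its long side, z up
- cell_a_in (a point): centre of the inner floor of one square wooden cell of the crate: 77 mm square inside, walls 4 mm thick and 30 mm high above this floor, floor 12 mm above the table; x and y along the walls, z up. Which cell stands where in the crate changes; three of the six cells are taken by a small jar at the start and three are empty
- cell_b_in (a point): centre of the inner floor of one square wooden cell of the crate: 77 mm square inside, walls 4 mm thick and 30 mm high above this floor, floor 12 mm above the table; x and y along the walls, z up. Which cell stands where in the crate changes; three of the six cells are taken by a small jar at the start and three are empty
- cell_c_in (a point): centre of the inner floor of one square wooden cell of the crate: 77 mm square inside, walls 4 mm thick and 30 mm high above this floor, floor 12 mm above the table; x and y along the walls, z up. Which cell stands where in the crate changes; three of the six cells are taken by a small jar at the start and three are empty
- cell_d_in (a point): centre of the inner floor of one square wooden cell of the crate: 77 mm square inside, walls 4 mm thick and 30 mm high above this floor, floor 12 mm above the table; x and y along the walls, z up. Which cell stands where in the crate changes; three of the six cells are taken by a small jar at the start and three are empty
- cell_e_in (a point): centre of the inner floor of one square wooden cell of the crate: 77 mm square inside, walls 4 mm thick and 30 mm high above this floor, floor 12 mm above the table; x and y along the walls, z up. Which cell stands where in the crate changes; three of the six cells are taken by a small jar at the start and three are empty
- cell_f_in (a point): centre of the inner floor of one square wooden cell of the crate: 77 mm square inside, walls 4 mm thick and 30 mm high above this floor, floor 12 mm above the table; x and y along the walls, z up. Which cell stands where in the crate changes; three of the six cells are taken by a small jar at the start and three are empty
- big_jar: closed glass jar of green olives with a green band and a flat brass-coloured lid, 72 mm across and 118 mm tall: plainly larger than the small jars; not to be moved. Origin: centre of its underside, z up
- oil_bottle: tall dark green glass oil bottle, 54 mm across and 200 mm tall, with a neck and a paper label; not to be moved. Origin: centre of its underside, z up
- big_jar_2: closed glass jar of green olives with a green band and a flat brass-coloured lid, 72 mm across and 118 mm tall: plainly larger than the small jars; not to be moved. Origin: centre of its underside, z up
- oil_bottle_2: tall dark green glass oil bottle, 54 mm across and 200 mm tall, with a neck and a paper label; not to be moved. Origin: centre of its underside, z up
- lid_stack: stack of brass-coloured jar lids, one solid round piece 72 mm across and 50 mm high; not to be moved. Origin: centre of its underside
- spoon: steel spoon 200 mm long lying on the table; not to be moved. Origin on its length, x along it

How it is judged (in metres and radians):
At the end, for the whole second after the job is handed in: Each of the six cells holds one small jar (jar axis within 24 mm of the cell's centre, underside within 6 mm of the cell's floor), all six small jars upright within 0.1 rad and at rest (under 0.03 m/s) (((horizontal distance between jar_a and cell_a_in below 0.024 m and z of jar_a in the frame of cell_a_in between -0.006 and 0.006 m) or (horizontal distance between jar_b and cell_a_in below 0.024 m and z of jar_b in the frame of cell_a_in between -0.006 and 0.006 m) or (horizontal distance between jar_c and cell_a_in below 0.024 m and z of jar_c in the frame of cell_a_in between -0.006 and 0.006 m) or (horizontal distance between jar_d and cell_a_in below 0.024 m and z of jar_d in the frame of cell_a_in between -0.006 and 0.006 m) or (horizontal distance between jar_e and cell_a_in below 0.024 m and z of jar_e in the frame of cell_a_in between -0.006 and 0.006 m) or (horizontal distance between jar_f and cell_a_in below 0.024 m and z of jar_f in the frame of cell_a_in between -0.006 and 0.006 m)) and ((horizontal distance between jar_a and cell_b_in below 0.024 m and z of jar_a in the frame of cell_b_in between -0.006 and 0.006 m) or (horizontal distance between jar_b and cell_b_in below 0.024 m and z of jar_b in the frame of cell_b_in between -0.006 and 0.006 m) or (horizontal distance between jar_c and cell_b_in below 0.024 m and z of jar_c in the frame of cell_b_in between -0.006 and 0.006 m) or (horizontal distance between jar_d and cell_b_in below 0.024 m and z of jar_d in the frame of cell_b_in between -0.006 and 0.006 m) or (horizontal distance between jar_e and cell_b_in below 0.024 m and z of jar_e in the frame of cell_b_in between -0.006 and 0.006 m) or (horizontal distance between jar_f and cell_b_in below 0.024 m and z of jar_f in the frame of cell_b_in between -0.006 and 0.006 m)) and ((horizontal distance between jar_a and cell_c_in below 0.024 m and z of jar_a in the frame of cell_c_in between -0.006 and 0.006 m) or (horizontal distance between jar_b and cell_c_in below 0.024 m and z of jar_b in the frame of cell_c_in between -0.006 and 0.006 m) or (horizontal distance between jar_c and cell_c_in below 0.024 m and z of jar_c in the frame of cell_c_in between -0.006 and 0.006 m) or (horizontal distance between jar_d and cell_c_in below 0.024 m and z of jar_d in the frame of cell_c_in between -0.006 and 0.006 m) or (horizontal distance between jar_e and cell_c_in below 0.024 m and z of jar_e in the frame of cell_c_in between -0.006 and 0.006 m) or (horizontal distance between jar_f and cell_c_in below 0.024 m and z of jar_f in the frame of cell_c_in between -0.006 and 0.006 m)) and ((horizontal distance between jar_a and cell_d_in below 0.024 m and z of jar_a in the frame of cell_d_in between -0.006 and 0.006 m) or (horizontal distance between jar_b and cell_d_in below 0.024 m and z of jar_b in the frame of cell_d_in between -0.006 and 0.006 m) or (horizontal distance between jar_c and cell_d_in below 0.024 m and z of jar_c in the frame of cell_d_in between -0.006 and 0.006 m) or (horizontal distance between jar_d and cell_d_in below 0.024 m and z of jar_d in the frame of cell_d_in between -0.006 and 0.006 m) or (horizontal distance between jar_e and cell_d_in below 0.024 m and z of jar_e in the frame of cell_d_in between -0.006 and 0.006 m) or (horizontal distance between jar_f and cell_d_in below 0.024 m and z of jar_f in the frame of cell_d_in between -0.006 and 0.006 m)) and ((horizontal distance between jar_a and cell_e_in below 0.024 m and z of jar_a in the frame of cell_e_in between -0.006 and 0.006 m) or (horizontal distance between jar_b and cell_e_in below 0.024 m and z of jar_b in the frame of cell_e_in between -0.006 and 0.006 m) or (horizontal distance between jar_c and cell_e_in below 0.024 m and z of jar_c in the frame of cell_e_in between -0.006 and 0.006 m) or (horizontal distance between jar_d and cell_e_in below 0.024 m and z of jar_d in the frame of cell_e_in between -0.006 and 0.006 m) or (horizontal distance between jar_e and cell_e_in below 0.024 m and z of jar_e in the frame of cell_e_in between -0.006 and 0.006 m) or (horizontal distance between jar_f and cell_e_in below 0.024 m and z of jar_f in the frame of cell_e_in between -0.006 and 0.006 m)) and ((horizontal distance between jar_a and cell_f_in below 0.024 m and z of jar_a in the frame of cell_f_in between -0.006 and 0.006 m) or (horizontal distance between jar_b and cell_f_in below 0.024 m and z of jar_b in the frame of cell_f_in between -0.006 and 0.006 m) or (horizontal distance between jar_c and cell_f_in below 0.024 m and z of jar_c in the frame of cell_f_in between -0.006 and 0.006 m) or (horizontal distance between jar_d and cell_f_in below 0.024 m and z of jar_d in the frame of cell_f_in between -0.006 and 0.006 m) or (horizontal distance between jar_e and cell_f_in below 0.024 m and z of jar_e in the frame of cell_f_in between -0.006 and 0.006 m) or (horizontal distance between jar_f and cell_f_in below 0.024 m and z of jar_f in the frame of cell_f_in between -0.006 and 0.006 m)) and angle between each of jar_a, jar_b, jar_c, jar_d, jar_e, jar_f's own z axis and vertical below 0.1 rad and linear speed of each of jar_a, jar_b, jar_c, jar_d, jar_e, jar_f below 0.03 m/s); the robot touches nothing.
It fails at once if a small jar dropped, thrown or knocked flying (faster than 0.8 m/s, as after a fall of 33 mm, without the fingers touching it) ((linear speed of jar_a above 0.8 m/s and contact force between the fingers and jar_a below 0.2 N) or (linear speed of jar_b above 0.8 m/s and contact force between the fingers and jar_b below 0.2 N) or (linear speed of jar_c above 0.8 m/s and contact force between the fingers and jar_c below 0.2 N) or (linear speed of jar_d above 0.8 m/s and contact force between the fingers and jar_d below 0.2 N) or (linear speed of jar_e above 0.8 m/s and contact force between the fingers and jar_e below 0.2 N) or (linear speed of jar_f above 0.8 m/s and contact force between the fingers and jar_f below 0.2 N)).
It fails at once if a bystander (larger jar, oil bottle, lid stack, spoon) moved more than 30 mm (distance of any of big_jar, oil_bottle, big_jar_2, oil_bottle_2, lid_stack, spoon from where it was at the start of the episode above 0.03 m).
It fails at once if a bystander jar, bottle or lid stack tipped over (more than 0.5 rad) (angle between any of big_jar, oil_bottle, big_jar_2, oil_bottle_2, lid_stack's own z axis and vertical above 0.5 rad).
It also fails if it takes over 70 s, if anything falls off the work surface, if the arm or the gripper's body presses on something with over 40 N, if the wrist force passes 120 N, or if a joint passes its speed limit or range.

## Robot

A 6-joint arm with a two-finger parallel gripper is mounted at the origin on the work surface. World frame = base frame: x ahead of the robot, y to its left, z up, the work surface at z = 0. Lengths are in mm, angles in rad, forces in N, time in s.
With the tool pointing down it reaches from about 350 to 725 mm from the base axis. Payload 6 kg.
Tool frame: the origin (TCP) lies on the centre line of the jaws, within the pads' length; the fingertips stand 22 mm ahead of it and the grasp point (between the pads) lies 3 mm ahead of it; z points along the fingers, y is the line along which they close (so a half turn about z gives the same grasp; the last joint's range is limited). The gripper opens to 85 mm and grips with 20 to 120 N. Pads are 22 mm wide; open, the fingers measure 114 mm over their backs; the gripper's body (76 mm by 85 mm) begins 54 mm behind the grasp point. The pads swing forward as they close: fully open they stand 13 mm farther back than shut.
Start: joints at [1.471, 0.04, 0.085, 0, -1.615, -0.334], TCP at [252.165, 544.416, 253.261] pointing down, gripper open.
Joint ranges: [-2.56, 2.56], [-1.29, 2.01], [-1.08, 1.49], [-3.29, 1.98], [-2.81, -0.18], [-2.99, 2.99]. Speed limits (rad/s): [2.57, 2.57, 3.01, 3.14, 3.14, 3.14].

## Interface

Orientations are given as a unit quaternion [w, x, y, z].
In Python, from workcell import ctrl gives the robot as it stands.
- The arm moves only by the tool arm_command, never from a script. Its argument "series" is a list of rows, each a list of 4 numbers: the shift along the world's x, y, z in cm, then the turn about the world's z in degrees. In form: [[tx, ty, tz, roll], ...]. A call has 1 to 20 rows; each row shifts and turns the commanded pose from where the row before left it; what a row does not reach is not made up. A row lasts 1/8 s, in which the tool goes at most 62.5 mm and 10.7 degrees, less where a joint would pass 70% of its speed; a pose out of reach is approached as far as the arm can. A call is refused whole if a number of a shift passes 6.25 or a number of a turn 10.7, either way. A call with a gripper value outside its range is refused whole. "fingers" is the finger opening in cm, from 0 to 8.54, set as the call begins (left out, the last holds). The fingers move at their own pace and stop on an object; "force" is the grip in N (left out, the last holds). Time passes only in rows, so rows that do not move let the fingers close. It gives the time, the measured TCP pose, the force, the opening and the grip force at its end, in the units of the state.
- ctrl.state(): the state, without advancing time (a new reading comes with each control period).
- ctrl.grab_frame(name): name is "scene" or "side" or "wrist"; returns the picture (420x560x3 uint8, blue, green, red); there is no depth.
- ctrl.camera_info(name): a dict with "K" (3x3 intrinsics, pixels), "R" (3x3) and "t" (3): a world point X has camera coordinates R X + t; the wrist camera has in their place "T_tool_cam" (4x4, takes a point from camera to tool coordinates, whose origin is the TCP and whose axes are the flange's). Camera axes: x right, y down, z forward; pixel columns grow to the right and rows downward; lengths in mm; the calibration is good to about 2 mm. A picture is of the moment at which its call begins: read the wrist's pose just before it. camera_info takes no time and is no camera call.
- ctrl.sign_off(): hands the job in; it is judged then, once.
The state is a dict: "time": time; "joint_positions": joint angles; "qd": joint speeds; "joint_efforts": joint torques, N m; "tcp_pos": TCP position; "orientation": TCP orientation; "force": force on the tool from outside, world axes, zero at the start; "ft_torque": the same for the moment, N m; "width": finger opening in mm; "gripper_force": force on a finger pad.
Only numpy, scipy, OpenCV 4.12 (cv2) and the standard library are available. Lean on these libraries where they do the work, as an engineer would, in place of code of your own. Each camera call takes 0.05 s, during which the arm holds its last target. There are 200 camera calls.

## Working session

There is one attempt and no reset: what is moved stays moved. The work goes in short steps, Python scripts to look and compute and a tool call to move; the robot and the scene stay as the last step left them, time stands still between calls to the robot, and variables do not carry over. Pictures are saved under pics/ and viewed, at most 10 in all, crops included, and the job is handed in when it is done.

Besides the shell and the picture viewer there is one more tool, called after ">>>" in YAML: its name, and indented under it one key for each argument. arm_command: Moves the arm, as the interface text tells. Its arguments: {"type":"object","properties":{"series":{"type":"array"},"fingers":{"type":"number"},"force":{"type":"number"}},"required":["series"]}

```bash
mkdir -p pics; python3 - <<'E'
from workcell import ctrl
import cv2,numpy as np
s=ctrl.state();print(s)
for n in("scene","side","wrist"):
    cv2.imwrite(f"pics/{n}0.png",ctrl.grab_frame(n)); print(n,ctrl.camera_info(n))
E
```

```text
{'time': 0.0, 'joint_positions': array([ 1.47071716e+00,  4.08331094e-02,  8.38140782e-02, -4.41324557e-04,
       -1.61555550e+00, -3.33678241e-01]), 'qd': array([ 0.00090476, -0.00060071, -0.00138354, -0.00149083,  0.00035614,
        0.00135852]), 'joint_efforts': array([ 1.10925070e-03, -3.68204856e+01,  3.47404611e+01,  6.93224251e+00,
       -5.52221783e-03, -1.17793357e-05]), 'tcp_pos': array([251.98866193, 544.18778367, 252.27297586]), 'orientation': array([ 9.08734097e-04,  9.76575526e-01, -2.15172961e-01, -1.15337242e-04]), 'force': array([ 0.16797737, -0.08980531,  0.07314622]), 'ft_torque': array([-0.04259367,  0.04256284, -0.04975833]), 'gripper_force': 0.0, 'width': 85.53912866420141}
scene {'K': array([[499.66909998,   0.        , 286.30532547],
       [  0.        , 499.66909998, 210.95324741],
       [  0.        ,   0.        ,   1.        ]]), 'R': array([[-0.79602112,  0.60520331, -0.00890701],
       [ 0.47520105,  0.61578004, -0.62848939],
       [-0.3748791 , -0.50452344, -0.77776716]]), 't': array([ 416.66096766, -233.4124186 , 1558.40460236])}
side {'K': arra
[... 183 characters left out ...]
42277,  0.00507616],
       [-0.44795936, -0.58082565, -0.67968668],
       [ 0.42056333,  0.53397212, -0.73348501]]), 't': array([-402.78018278,  293.93515073, 1147.97665088])}
wrist {'K': array([[332.49883396,   0.        , 279.99479614],
       [  0.        , 332.49883396, 214.77381145],
       [  0.        ,   0.        ,   1.        ]]), 'T_tool_cam': array([[-2.11321268e-04, -9.45697765e-01, -3.25047215e-01,
         8.38485009e+01],
       [ 9.99998557e-01,  3.47975277e-04, -1.66252895e-03,
        -4.84906841e-01],
       [ 1.68535831e-03, -3.25047098e-01,  9.45696328e-01,
        -1.20336864e+02],
       [ 0.00000000e+00,  0.00000000e+00,  0.00000000e+00,
         1.00000000e+00]])}
```

View pics/scene0.png

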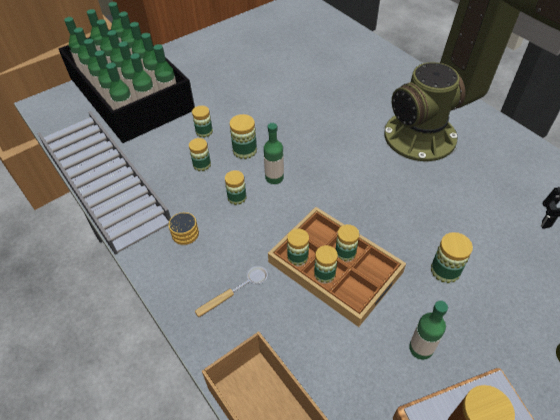

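View pics/side0.png

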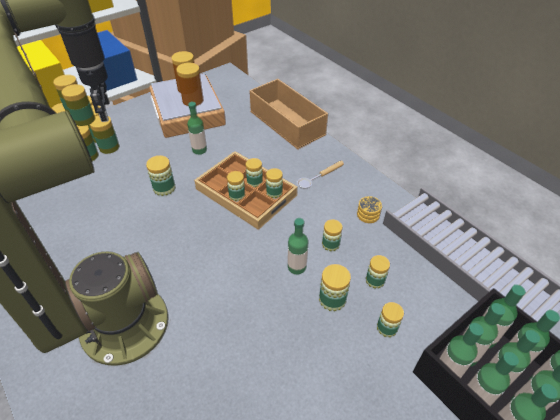

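Scene: loose small jars have lids near (202,112), (199,146) and (235,178). The crate's rim corners are near (317,210), (404,264), (357,320) and (269,262), with jars at its left end. The side view agrees: loose lids near (392,312), (379,265) and (333,228).

```bash
cat >h.py <<'E'
import numpy as np,cv2
from scipy.optimize import least_squares
from workcell import ctrl
def proj(ci,P):
    c=np.atleast_2d(P)@ci["R"].T+ci["t"]; p=c@ci["K"].T; return p[:,:2]/p[:,2:]
def onplane(ci,uv,z):
    d=ci["R"].T@np.linalg.solve(ci["K"],[uv[0],uv[1],1.]); o=-ci["R"].T@ci["t"]
    return (o+d*(z-o[2])/d[2])[:2]
def lidmask(im):
    h=cv2.cvtColor(im,cv2.COLOR_BGR2HSV)
    return cv2.inRange(h,(17,130,120),(30,255,255))
A=np.linspace(0,2*np.pi,73)
def lidfit(ci,m,uv,r=26,z=90):
    n,l,st,_=cv2.connectedComponentsWithStats(m)
    k=min(range(1,n),key=lambda i:(abs(st[i,0]+st[i,2]/2-uv[0])+abs(st[i,1]+st[i,3]/2-uv[1]) if st[i,4]>60 else 1e9))
    x,y,w,h=st[k,:4]
    def f(q):
        c=proj(ci,np.c_[q[0]+r*np.cos(A),q[1]+r*np.sin(A),0*A+z])
        return [c[:,0].min()+c[:,0].max()-(2*x+w-1),2*(c[:,1].min()-y+.5)]
    q=least_squares(f,onplane(ci,uv,z)).x
    c=proj(ci,np.c_[q[0]+r*np.cos(A),q[1]+r*np.sin(A),0*A+z])
    return q.round(1),w,round(np.ptp(c[:,0]),1)
E
python3 - <<'E'
from h import *
L={"scene":[(202,112),(199,146),(235,178),(298,239),(326,256),(348,234)],
"side":[(392,312),(379,265),(333,228),(275,177),(254,167),(235,179)]}
C={"scene":[(317,210),(404,264),(357,320),(269,262)],"side":[(197,186),(235,154),(296,186),(259,223)]}
for n in L:
    ci=ctrl.camera_info(n); m=lidmask(cv2.imread(f"pics/{n}0.png"))
    for uv in L[n]: print(n,*lidfit(ci,m,uv))
    for uv in C[n]: print(" corner",onplane(ci,uv,42).round(0))
ci=ctrl.camera_info("scene");
for uv in [(243,124),(453,243),(183,219)]: print("big",onplane(ci,uv,118 if uv[0]!=183 else 50))
for uv in [(272,127),(438,309)]: print("bot",onplane(ci,uv,200))
print(onplane(ci,(257,274),5),onplane(ci,(200,310),5))
im=cv2.imread("pics/scene0.png");cv2.imwrite("pics/crop.png",cv2.resize(im[195:335,255:415],None,fx=4.2,fy=4.2,interpolation=2))
E
```

```text
scene [ 526.6 -424. ] 17 17.3
scene [ 608.1 -302.1] 18 18.5
scene [ 596.1 -133.6] 19 19.5
scene [580.8 121.5] 22 21.5
scene [558.9 202.5] 23 22.1
scene [477.9 189.1] 21 21.5
 corner [466.  59.]
 corner [406. 318.]
 corner [597. 359.]
 corner [662. 113.]
side [ 520.5 -425.7] 21 21.8
side [ 601.1 -306.4] 19 19.9
side [ 591.2 -136.2] 18 18.4
side [590.1 140.3] 17 16.4
side [567.1 219.6] 16 16.1
side [488.4 206.6] 18 16.6
 corner [392. 286.]
 corner [579. 344.]
 corner [646.  91.]
 corner [458.  36.]
big [ 473.22873484 -268.30007803]
big [320.23016589 373.01412069]
big [ 764.07016529 -125.64782065]
bot [ 468.11917579 -130.99373323]
bot [523.59883295 485.5369987 ]
[693.57466685 103.47465145] [857.65798366 102.55183689]
```

View pics/crop.png

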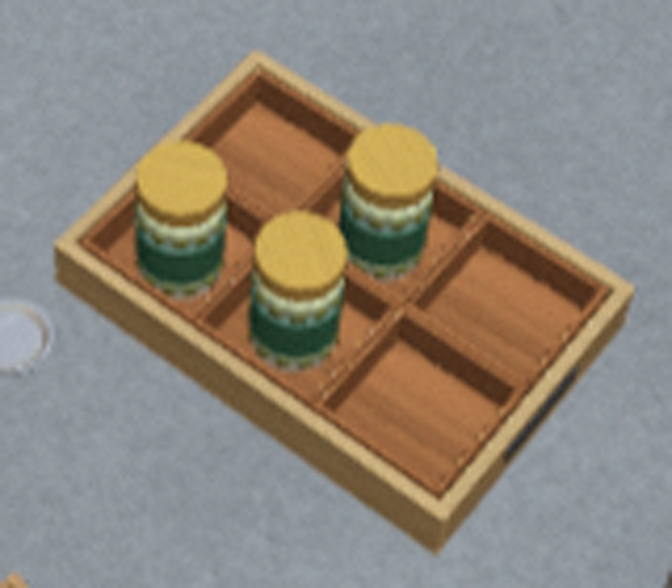

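The crop confirms the empty cells: one at the low-y, near-base corner and both at the high-y end. The two cameras disagree on the crate by about 20 mm, so I'll look at it from above with the wrist camera.

>>> arm_command:
  series:
    - [2,-2.3,1.5,0]
    - [4,-4.7,1.5,0]
    - [4,-4.7,1,0]
    - [4,-4.7,1,0]
    - [4,-4.7,0,0]
    - [4,-4.7,0,0]
    - [4,-4.7,0,0]
    - [1.8,-2.4,0,0]
    - [0,0,0,0]
    - [0,0,0,0]
  fingers: 8.54

```text
time: 1.4
tcp_pos: [529.2, 216.5, 302.7]
orientation: [0.0, 0.977, -0.215, -0.0]
force: [0.4, 0.9, -0.1]
width: 85.1
gripper_force: 0.0
```

```bash
cat >>h.py <<'E'
from scipy.spatial.transform import Rotation as Ro
def wristci():
    s=ctrl.state(); im=ctrl.grab_frame("wrist"); c=ctrl.camera_info("wrist"); q=s["orientation"]
    T=np.eye(4);T[:3,:3]=Ro.from_quat([*q[1:],q[0]]).as_matrix();T[:3,3]=s["tcp_pos"]
    W=np.linalg.inv(T@c["T_tool_cam"]); return dict(K=c["K"],R=W[:3,:3],t=W[:3,3]),im,s
E
python3 - <<'E'
from h import *
import pickle
ci,im,s=wristci();print(s["tcp_pos"],s["time"])
pickle.dump(ci,open("w1.pkl","wb"));cv2.imwrite("pics/w1.png",im)
E
```

```text
[529.24262448 216.50226887 302.72928048] 1.4
```

View pics/w1.png

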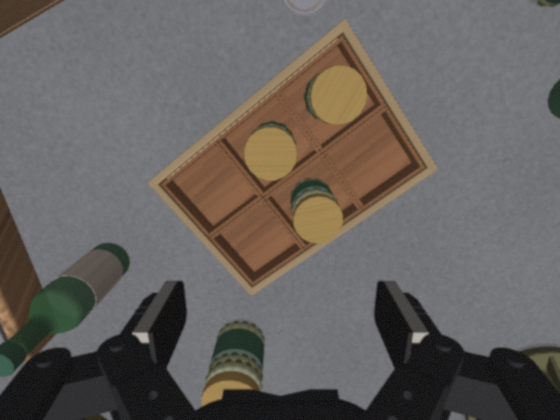

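Wrist: the rim corners are (347,21), (437,168), (252,293) and (150,183). The lids are at (338,95), (271,152) and (318,219), and the empty cells at (215,180), (257,238) and (372,150).

```bash
python3 - <<'E'
from h import *
import pickle
w=pickle.load(open("w1.pkl","rb"));sc=ctrl.camera_info("scene");sd=ctrl.camera_info("side")
# order: far-low-y? consistent corners: (x+,y-),(x-,y-),(x-,y+),(x+,y+)
S=np.array([[1,-1],[-1,-1],[-1,1],[1,1]])*[97,139]
obs=dict(w=(w,[(347,21),(437,168),(252,293),(150,183)]),sc=(sc,[(268.8,254),(316.4,208.1),(405.5,264),(359.8,317.6)]),sd=(sd,[(296,186),(259,223),(197,186),(235,154)]))
def fit(keys):
    def f(q):
        c,s=np.cos(q[2]),np.sin(q[2]); P=np.c_[S@[[c,s],[-s,c]]+q[:2],np.full(4,42)]
        return np.concatenate([(proj(obs[k][0],P)-obs[k][1]).ravel() for k in keys])
    r=least_squares(f,[530,200,.2]);print(keys,r.x.round(3),np.abs(r.fun).max().round(1));return r.x
for k in (["w"],["sc"],["sd"],["w","sc","sd"]):q=fit(k)
q=fit(["w","sc"]);c,s=np.cos(q[2]),np.sin(q[2])
for i in(-43,43):
  for j in(-86,0,86): print(i,j,(np.array([i,j])@[[c,s],[-s,c]]+q[:2]).round(1))
for uv in[(338,95),(271,152),(318,219)]:print("lid w",onplane(w,uv,90).round(1))
for uv in[(298,236),(326,253),(348,231)]:print("lid sc",onplane(sc,uv,90).round(1))
for uv in[(275,175),(254,164),(235,177)]:print("lid sd",onplane(sd,uv,90).round(1))
E
```

```text
['w'] [5.23669e+02 2.03706e+02 2.18000e-01] 3.1
['sc'] [5.24999e+02 2.05488e+02 2.18000e-01] 1.8
['sd'] [5.18824e+02 1.90839e+02 2.52000e-01] 2.9
['w', 'sc', 'sd'] [5.23661e+02 2.03243e+02 2.20000e-01] 6.1
['w', 'sc'] [5.23841e+02 2.03967e+02 2.18000e-01] 3.1
-43 -86 [500.4 110.7]
-43 0 [481.9 194.7]
-43 86 [463.3 278.6]
43 -86 [584.4 129.3]
43 0 [565.8 213.3]
43 86 [547.2 297.2]
lid w [587.1 130.5]
lid w [565.5 210.7]
lid w [480.5 195.6]
lid sc [579.7 122. ]
lid sc [557.9 201.3]
lid sc [473.9 184.6]
lid sd [592.3 132.8]
lid sd [570.3 215.7]
lid sd [487.2 202. ]
```

Wrist and scene agree: crate centre is (524,204) with yaw 0.218, and the lids of the packed jars match their cells. I'll keep the current tool yaw, since it closes along the crate's diagonal. Now moving over the loose jars.

>>> arm_command:
  series:
    - [0.3,-2.5,0,0]
    - [0.3,-5,0,0]
    - [0.3,-5.5,0,0]
    - [0.3,-5.5,0,0]
    - [0.3,-5.5,0,0]
    - [0.3,-5.5,0,0]
    - [0.3,-5.5,0,0]
    - [0.3,-5.5,0,0]
    - [0.3,-5,0,0]
    - [0.3,-3.2,0,0]
    - [0,-2,0,0]
    - [0,0,0,0]
    - [0,0,0,0]

```text
time: 3.08
tcp_pos: [559.8, -289.7, 303.2]
orientation: [-0.0, 0.977, -0.215, 0.0]
force: [-0.1, -0.8, 0.5]
width: 85.0
gripper_force: 0.0
```

```bash
python3 - <<'E'
from h import *
ci,im,s=wristci();print(s["tcp_pos"],s["time"],s["joint_positions"].round(2))
cv2.imwrite("pics/w2.png",im)
m=lidmask(im)
for p,r in(((523,-424),26),((605,-304),26),((594,-135),26)):
    uv=proj(ci,[[*p,90]])[0];print(uv.round(0))
    n,l,st,ce=cv2.connectedComponentsWithStats(m)
    for i in range(1,n):
        if st[i,4]>300 and np.hypot(*(ce[i]-uv))<40: print(st[i],onplane(ci,ce[i],90).round(1),"r~",(st[i,2]/2*np.linalg.norm(ci["R"]@[*p,90]+ci["t"])/332).round(1))
E
```

```text
[ 559.78895243 -289.66554722  303.2451103 ] 3.075 [-0.16  0.13  0.27 -0.   -1.71  1.3 ]
[417. 164.]
[275. 140.]
[136. 217.]
```

View pics/w2.png

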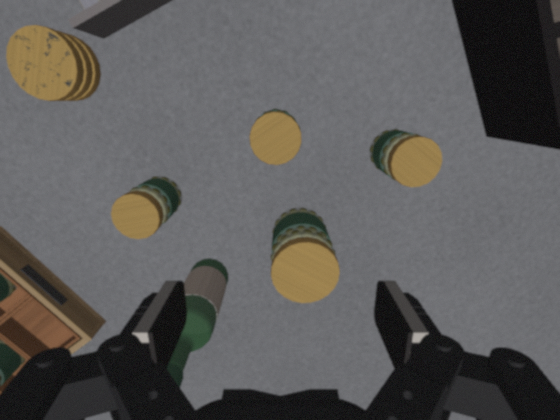

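Small lids are at (276,138), (415,161) and (136,215), close to the predicted pixels. The big jar is at (305,270) and the bottle at (195,310).

```bash
python3 - <<'E'
from h import *
ci,_,s=wristci();im=cv2.imread("pics/w2.png")
h=cv2.cvtColor(im,cv2.COLOR_BGR2HSV);m=cv2.inRange(h,(14,80,110),(32,255,255))
m=cv2.morphologyEx(m,cv2.MORPH_OPEN,np.ones((9,9)))
n,l,st,ce=cv2.connectedComponentsWithStats(m)
for i in range(1,n): print(st[i],ce[i].round(1),onplane(ci,ce[i],90).round(1),onplane(ci,ce[i],118).round(1))
for uv in((276,138),(415.5,161),(136,215)):print(onplane(ci,uv,90).round(1))
E
```

```text
[   7   26   70   74 3891] [40.7 62.7] [ 758.4 -138. ] [ 748.1 -153.6]
[ 250  112   51   52 2128] [275.  137.8] [ 607.1 -304.8] [ 609.5 -306.4]
[ 392  137   50   50 1978] [416.1 161.5] [ 526.5 -423.7] [ 535.7 -415.3]
[ 112  194   47   44 1667] [134.8 215.9] [ 595.8 -135. ] [ 599.2 -150.9]
[ 271  242   68   61 3264] [304.7 271.9] [ 458.9 -272.5] [ 473.8 -276.8]
[ 606.5 -305.6]
[ 527.3 -423.3]
[ 596.2 -136.7]
```

>>> arm_command:
  series:
    - [2.3,-0.7,-2,0]
    - [2.3,-0.8,-3,0]
    - [0,0,-4,0]
    - [0,0,-4,0]
    - [0,0,-4,0]
    - [0,0,-3,0]
    - [0,0,-2,0]
    - [0,0,-1.5,0]
    - [0,0,-0.6,0]
    - [0,0,0,0]
    - [0,0,0,0]

```text
time: 4.55
tcp_pos: [606.1, -306.0, 63.3]
orientation: [0.0, 0.977, -0.215, 0.001]
force: [-0.3, 0.2, -0.4]
width: 85.2
gripper_force: 0.0
```

>>> arm_command:
  series:
    - [0,0,0,0]
    - [0,0,0,0]
    - [0,0,0,0]
    - [0,0,0,0]
    - [0,0,0,0]
    - [0,0,0,0]
    - [0,0,0,0]
    - [0,0,0,0]
  fingers: 4
  force: 40

```text
time: 5.55
tcp_pos: [605.9, -305.8, 62.6]
orientation: [0.0, 0.977, -0.215, 0.001]
force: [1.1, 1.9, 4.6]
width: 50.8
gripper_force: 42.3
```

>>> arm_command:
  series:
    - [0,0,0.5,0]
    - [0,0,1,0]
    - [0,0,1.5,0]
    - [0,0,2,0]
    - [0,0,0,0]

```text
time: 6.18
tcp_pos: [606.8, -306.4, 115.6]
orientation: [0.0, 0.977, -0.215, 0.003]
force: [-0.2, 0.6, -1.6]
width: 50.6
gripper_force: 42.0
```

>>> arm_command:
  series:
    - [0,1,2.5,0]
    - [0,2,3,0]
    - [-0.5,4,2.5,0]
    - [-0.5,5,0.5,0]
    - [-0.5,5,0,0]
    - [-0.5,5,0,0]
    - [-0.5,5,0,0]
    - [-0.5,5,0,0]
    - [-0.5,5,0,0]
    - [-0.5,5,0,0]
    - [-0.5,5,0,0]
    - [-0.5,5,0,0]
    - [-0.5,4,0,0]
    - [-0.5,2.8,0,0]
    - [0,1.5,0,0]
    - [0,0,0,0]
    - [0,0,0,0]

```text
time: 8.3
tcp_pos: [545.7, 296.4, 197.0]
orientation: [0.0, 0.976, -0.216, -0.0]
force: [0.7, 0.1, -2.6]
width: 50.9
gripper_force: 42.4
```

>>> arm_command:
  series:
    - [0.1,0,-2,0]
    - [0,0,-3,0]
    - [0,0,-3,0]
    - [0,0,-2,0]
    - [0,0,-1,0]
    - [0,0,-0.6,0]
    - [0,0,0,0]
    - [0,0,0,0]
    - [0,0,0,0]

```text
time: 9.43
tcp_pos: [546.8, 297.5, 81.8]
orientation: [-0.0, 0.977, -0.215, 0.0]
force: [0.1, 0.3, -2.4]
width: 50.9
gripper_force: 42.4
```

>>> arm_command:
  series:
    - [0,0,-0.3,0]
    - [0,0,-0.2,0]
    - [0,0,-0.1,0]
    - [0,0,-0.1,0]
    - [0,0,0,0]

```text
time: 10.05
tcp_pos: [546.5, 297.2, 74.6]
orientation: [0.0, 0.977, -0.215, 0.0]
force: [-2.6, -0.8, 1.8]
width: 50.9
gripper_force: 42.6
```

>>> arm_command:
  series:
    - [0,0,0,0]
    - [0,0,0,0]
    - [0,0,0,0]
    - [0,0,0,0]
    - [0,0,0,0]
    - [0,0,1,0]
    - [0,0,3,0]
    - [0,0,4,0]
    - [0,0,4,0]
    - [0,0,4,0]
    - [0,0,3,0]
  fingers: 8.54

```text
time: 11.42
tcp_pos: [546.7, 297.1, 267.3]
orientation: [-0.001, 0.977, -0.215, 0.001]
force: [1.4, -0.2, -0.0]
width: 85.4
gripper_force: 0.0
```

>>> arm_command:
  series:
    - [0,-3,0,0]
    - [0,-5,0,0]
    - [-0.2,-6,0,0]
    - [-0.2,-6,0,0]
    - [-0.2,-6,0,0]
    - [-0.2,-6,0,0]
    - [-0.2,-6,0,0]
    - [-0.2,-6,0,0]
    - [-0.2,-6,0,0]
    - [-0.2,-6,0,0]
    - [-0.2,-6,0,0]
    - [-0.2,-5,0,0]
    - [-0.1,-3,0,0]
    - [0,-2.1,0,0]
    - [0,0,0,0]
    - [0,0,0,0]

```text
time: 13.42
tcp_pos: [525.6, -423.5, 264.5]
orientation: [0.0, 0.977, -0.215, 0.0]
force: [-0.1, 0.1, 0.6]
width: 85.2
gripper_force: 0.0
```

>>> arm_command:
  series:
    - [0.1,0,-3,0]
    - [0,0,-4,0]
    - [0,0,-4,0]
    - [0,0,-4,0]
    - [0,0,-3,0]
    - [0,0,-1.7,0]
    - [0,0,-0.5,0]
    - [0,0,0,0]
    - [0,0,0,0]

```text
time: 14.55
tcp_pos: [527.2, -424.2, 63.7]
orientation: [0.0, 0.977, -0.215, 0.001]
force: [-0.4, 0.1, 0.6]
width: 85.2
gripper_force: 0.0
```

>>> arm_command:
  series:
    - [0,0,0,0]
    - [0,0,0,0]
    - [0,0,0,0]
    - [0,0,0,0]
    - [0,0,0,0]
    - [0,0,0,0]
    - [0,0,0,0]
  fingers: 4
  force: 40

```text
time: 15.42
tcp_pos: [526.7, -424.2, 62.8]
orientation: [0.0, 0.977, -0.215, 0.0]
force: [-1.7, -0.5, 5.8]
width: 50.7
gripper_force: 41.8
```

>>> arm_command:
  series:
    - [0,0,0.5,0]
    - [0,0,1.5,0]
    - [0,0,3,0]
    - [0,0,4,0]
    - [0,0,4,0]
    - [0,0,4,0]
    - [0,0,3,0]
    - [0,0,2,0]
    - [0,0,0,0]

```text
time: 16.55
tcp_pos: [526.9, -424.0, 284.4]
orientation: [0.0, 0.977, -0.215, 0.002]
force: [-0.8, -0.1, -2.5]
width: 50.7
gripper_force: 42.2
```

>>> arm_command:
  series:
    - [1,2,1,0]
    - [1,4,0,0]
    - [0,5.5,0,0]
    - [0,5.5,0,0]
    - [0,5.5,0,0]
    - [0,5.5,0,0]
    - [0,5.5,0,0]
    - [-1,5.5,0,0]
    - [-1,5.5,-1,0]
    - [-1,5.5,-2,0]
    - [-1.2,5.5,-2,0]
    - [-1.2,5.5,-2,0]
    - [-1.5,4.5,-1,0]
    - [-1,3,-1,0]
    - [-0.5,1.7,-1,0]
    - [0,0,0,0]
    - [0,0,0,0]

```text
time: 18.68
tcp_pos: [462.7, 277.7, 192.2]
orientation: [0.0, 0.977, -0.215, 0.0]
force: [-0.4, -0.0, -2.5]
width: 51.0
gripper_force: 42.3
```

>>> arm_command:
  series:
    - [0,0.1,-2,0]
    - [0,0,-3,0]
    - [0,0,-3,0]
    - [0,0,-2,0]
    - [0,0,-1,0]
    - [0,0,-0.2,0]
    - [0,0,0,0]
    - [0,0,0,0]

```text
time: 19.68
tcp_pos: [462.9, 279.5, 81.0]
orientation: [-0.001, 0.977, -0.215, 0.0]
force: [-0.4, 0.5, -2.3]
width: 51.0
gripper_force: 42.3
```

>>> arm_command:
  series:
    - [0,0,-0.2,0]
    - [0,0,-0.2,0]
    - [0,0,-0.1,0]
    - [0,0,0,0]
    - [0,0,0,0]

```text
time: 20.3
tcp_pos: [462.5, 279.2, 75.0]
orientation: [0.0, 0.977, -0.215, 0.0]
force: [-0.1, -0.2, -2.8]
width: 51.1
gripper_force: 42.3
```

One step more, then release.

>>> arm_command:
  series:
    - [0,0,-0.1,0]
    - [0,0,0,0]

```text
time: 20.55
tcp_pos: [462.7, 279.2, 74.7]
orientation: [-0.0, 0.977, -0.215, 0.0]
force: [-2.2, -1.4, 2.7]
width: 51.0
gripper_force: 42.6
```

>>> arm_command:
  series:
    - [0,0,0,0]
    - [0,0,0,0]
    - [0,0,0,0]
    - [0,0,0,0]
    - [0,0,0,0]
    - [0,0,1,0]
    - [0,0,3,0]
    - [0,0,4,0]
    - [0,0,4,0]
    - [0,0,4,0]
    - [0,0,3,0]
  fingers: 8.54

```text
time: 21.92
tcp_pos: [462.7, 279.2, 267.1]
orientation: [-0.001, 0.977, -0.215, 0.001]
force: [0.7, -0.2, 0.3]
width: 85.5
gripper_force: 0.0
```

>>> arm_command:
  series:
    - [0.5,-2,0,0]
    - [1,-4,0,0]
    - [1.5,-5,0,0]
    - [1.5,-5,0,0]
    - [1.5,-5,0,0]
    - [1.5,-5,0,0]
    - [1.5,-5,0,0]
    - [1.5,-5,0,0]
    - [1.5,-3,0,0]
    - [1,-1.5,0,0]
    - [0.3,-1,0,0]
    - [0,0,0,0]
    - [0,0,0,0]

```text
time: 23.55
tcp_pos: [595.4, -135.0, 264.3]
orientation: [-0.0, 0.977, -0.215, 0.0]
force: [-0.0, 0.7, -0.3]
width: 85.5
gripper_force: 0.0
```

>>> arm_command:
  series:
    - [0.1,-0.1,-3,0]
    - [0,0,-4,0]
    - [0,0,-4,0]
    - [0,0,-4,0]
    - [0,0,-3,0]
    - [0,0,-1.7,0]
    - [0,0,-0.5,0]
    - [0,0,0,0]
    - [0,0,0,0]

```text
time: 24.68
tcp_pos: [597.3, -136.8, 63.6]
orientation: [-0.0, 0.977, -0.215, 0.001]
force: [0.0, -0.3, -0.4]
width: 85.6
gripper_force: 0.0
```

>>> arm_command:
  series:
    - [0,0,0,0]
    - [0,0,0,0]
    - [0,0,0,0]
    - [0,0,0,0]
    - [0,0,0,0]
    - [0,0,0,0]
    - [0,0,0,0]
  fingers: 4
  force: 40

```text
time: 25.55
tcp_pos: [596.9, -136.7, 62.6]
orientation: [-0.0, 0.977, -0.215, 0.001]
force: [0.6, 2.2, 6.2]
width: 50.7
gripper_force: 42.1
```

>>> arm_command:
  series:
    - [0,0,0.5,0]
    - [0,0,1.5,0]
    - [0,0,3,0]
    - [0,0,4,0]
    - [0,0,3,0]
    - [0,0,2,0]
    - [0,0,0,0]

```text
time: 26.42
tcp_pos: [596.9, -136.9, 203.5]
orientation: [-0.0, 0.977, -0.215, 0.001]
force: [0.2, -0.4, -3.2]
width: 50.8
gripper_force: 42.2
```

>>> arm_command:
  series:
    - [-0.8,2,0,0]
    - [-1.5,4,0,0]
    - [-2,5,0,0]
    - [-2,5,0,0]
    - [-1.6,4.5,0,0]
    - [-1.2,3,0,0]
    - [-0.5,1.2,0,0]
    - [0,0,0,0]
    - [0,0,0,0]

```text
time: 27.55
tcp_pos: [500.5, 109.6, 201.5]
orientation: [0.0, 0.977, -0.215, -0.0]
force: [0.2, -0.2, -2.8]
width: 51.0
gripper_force: 42.3
```

>>> arm_command:
  series:
    - [0,0,-2,0]
    - [0,0,-3,0]
    - [0,0,-3,0]
    - [0,0,-2,0]
    - [0,0,-1,0]
    - [0,0,-0.8,0]
    - [0,0,0,0]
    - [0,0,0,0]

```text
time: 28.55
tcp_pos: [500.9, 110.3, 84.8]
orientation: [-0.0, 0.977, -0.215, 0.001]
force: [-1.1, 0.2, -2.6]
width: 50.6
gripper_force: 42.3
```

>>> arm_command:
  series:
    - [0,0,-0.4,0]
    - [0,0,-0.3,0]
    - [0,0,-0.2,0]
    - [0,0,-0.1,0]
    - [0,0,0,0]
    - [0,0,0,0]

```text
time: 29.3
tcp_pos: [500.6, 110.2, 74.6]
orientation: [0.0, 0.977, -0.215, 0.0]
force: [-2.8, -0.2, 3.9]
width: 50.7
gripper_force: 42.7
```

Contact with the floor. Release, rise, and look.

>>> arm_command:
  series:
    - [0,0,0,0]
    - [0,0,0,0]
    - [0,0,0,0]
    - [0,0,0,0]
    - [0,0,0,0]
    - [0,0,1,0]
    - [0,0,3,0]
    - [0,0,4,0]
    - [0,1,4,0]
    - [0,3,4,0]
    - [0.5,3,4,0]
    - [1,2,3,0]
    - [0,0,0,0]
    - [0,0,0,0]
  fingers: 8.54

```text
time: 31.05
tcp_pos: [515.3, 200.1, 303.6]
orientation: [0.0, 0.977, -0.215, -0.0]
force: [0.4, 1.2, -0.0]
width: 85.7
gripper_force: 0.0
```

```bash
python3 - <<'E'
from h import *
ci,im,s=wristci();print(s["tcp_pos"],s["time"])
m=cv2.inRange(cv2.cvtColor(im,cv2.COLOR_BGR2HSV),(14,80,110),(32,255,255))
m=cv2.morphologyEx(m,cv2.MORPH_OPEN,np.ones((15,15)))
n,l,st,ce=cv2.connectedComponentsWithStats(m)
for i in range(1,n): print(st[i],onplane(ci,ce[i],102).round(1))
sc=ctrl.grab_frame("scene")
cv2.imwrite("pics/f.png",np.hstack([cv2.resize(im,(400,300)),cv2.resize(sc,(400,300))]))
E
```

```text
[515.26293615 200.05043338 303.57364683] 31.05
[ 289   58   55   61 2770] [587.8 131.8]
[ 223  122   52   52 2272] [566.1 210.9]
[ 344  142   51   51 2186] [499.4 112.6]
[ 155  177   50   48 1943] [547.7 297.6]
[ 274  191   49   48 1969] [483.5 195.3]
[ 212  242   46   42 1604] [462.5 279.2]
[188 376  35  28 859] [321.  394.3]
```

View pics/f.png

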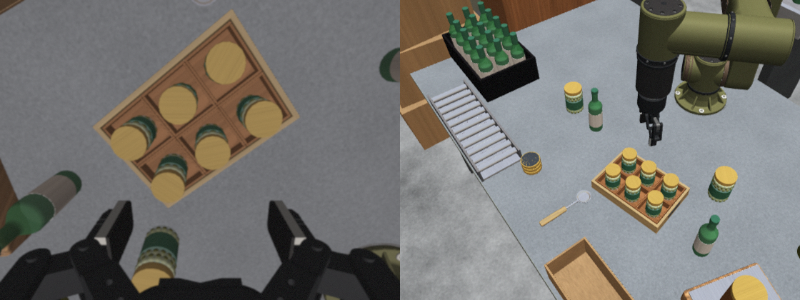

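All six cells hold one upright jar. Each lid is within about 4 mm of its cell centre, and the bystanders stand where they were.

```bash
python3 -c "
from workcell import ctrl
print(ctrl.sign_off())"
```

```text
the job is handed in; nothing more can be done
None
```

The three loose olive jars are in the crate's three empty cells, so each of the six cells holds one upright small jar; the job was handed in at about 31 s of the 70 s limit, and no verdict was returned.

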